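# Zero the spice mill, open it five clicks, start it

## Robot

A 6-joint arm with a two-finger parallel gripper is mounted at the origin on the work surface. World frame = base frame: x ahead of the robot, y to its left, z up, the work surface at z = 0. Lengths are in m, angles in degrees, forces in N, time in s.
With the tool pointing down it reaches from about 0.3 to 0.75 m from the base axis. Payload 8.5 kg.
Tool frame: the origin (TCP) lies midway between the tips of the shut fingers; the grasp point (between the pads) lies 19 mm behind it (tcp_to_grasp is the distance from the TCP to the grasp point, in m); z points along the fingers, y is the line along which they close (so a half turn about z gives the same grasp; the last joint's range is limited). The gripper opens to 85 mm and grips with 20 to 120 N. Pads are 22 mm wide; open, the fingers measure 114 mm over their backs; the gripper's body (76 mm by 85 mm) begins 54 mm behind the grasp point. The pads swing forward as they close: fully open they stand 13 mm farther back than shut.
Start: joints at [-12.336, 21.807, 74.336, -0, 83.858, -12.336], TCP at [0.55, 0, 0.21] pointing down, gripper open.
Joint ranges: [-178.18, 178.18], [-50.72, 133.34], [12.68, 142.11], [-81.47, 261.47], [9.98, 163.14], [-165.26, 165.26]. Speed limits (degrees/s): [136.94, 136.94, 180, 180, 180, 180].

## Interface

Orientations are given as a 3x3 rotation matrix whose columns are the frame's x, y, z axes.
In Python, from rig import * gives the robot as it stands. The module is installed in compiled form; this text tells all that it offers.
- The arm moves only by the tool move_arm, never from a script. Its argument "series" is a list that holds one entry, the list of rows, each a list of 5 numbers: the gripper command: -1 is shut, 1 is fully open, values between are in proportion, then the shift along the tool's x, y, z in m, then the turn about the tool's z in degrees. A call has 1 to 10 rows; each row is the pose to reach, as a shift and turn from the pose commanded when the call began, along the tool's axes at that moment; what a row does not reach only later rows make up. A row lasts 1/8 s, in which the tool goes at most 62.5 mm and 10.7 degrees, less where a joint would pass 70% of its speed; a pose out of reach is approached as far as the arm can. A call with a gripper value outside its range is refused whole. The fingers move at their own pace and stop on an object; the grip force is fixed at half the most. Time passes only in rows, so rows that repeat a pose let the fingers close. It gives the time, the measured TCP pose, the force, the opening and the grip force at its end, in the units of the state.
- state(): the state, without advancing time (a new reading comes with each control period).
- get_image(name): name is "scene" or "side" or "wrist"; returns a dict with "color" (384x512x3 uint8, red, green, blue), "range_z" (384x512 float32, m along the optical axis (not along the pixel's ray), 0 where there is no reading), "vfov" (degrees; the focal length in pixels is half the picture's height over the tangent of half this angle, whatever the lens; pixels are square), "cx", "cy" (the principal point, pixels), "k1" (the pictures are not rectified: a ray, as slopes to the right and down, at radius r is drawn at 1 + k1 r^2 times it, then the intrinsics apply), "rvec" (rotation vector, rad) and "tvec" (3), from world to camera coordinates, as OpenCV has them; the wrist camera has in their place "hand_eye" (4x4, takes a point from camera to tool coordinates, whose origin is the TCP and whose axes are the flange's). Camera axes: x right, y down, z forward; pixel columns grow to the right and rows downward; lengths in m; the calibration is good to about 2 mm. A picture is of the moment at which its call begins: read the wrist's pose just before it.
- hand_in(): hands the job in; it is judged then, once.
Trained networks look in a picture, given as the dict that the camera call returned (one of the last four; its "shot" number tells which), for a name from the list of things; names that differ only in an ending like _2 or _b are one class to them, and where a whole thing is asked for, a point or a joint stands for the part that bears it (a point fixed in the world has none). Each returns a list of dicts, best first, with "confidence" (0 to 1); they miss things now and then, are a little off and sometimes report something else, mostly with a low value. They report only what shows in the picture. A call takes as long as a camera call. They do not tell look-alikes from the thing itself.
- recognise(name, picture): "centre" ([column, row] in pixels, amid what is visible of it).
- tip_of(name, picture): "centre" ([column, row] in pixels: a listed point, or the origin of a listed thing).
The state is a dict: "time_s": time; "joint_positions": joint angles; "dq": joint speeds; "effort": joint torques, N m; "tool_pos": TCP position; "eef_rot": TCP orientation; "ft_force": force on the tool from outside, world axes, zero at the start; "ft_torque": the same for the moment, N m; "width": opening from 0.0 (shut) to 1.0 (fully open); "grip_force": force on a finger pad.
Only numpy, scipy, OpenCV 4.12 (cv2) and the standard library are available. Lean on these libraries where they do the work, as an engineer would, in place of code of your own. Each camera call takes 0.05 s, during which the arm holds its last target. There are 200 camera calls.

## Task

Set the spice mill for a customer's order: turn its round black dial clockwise all the way to the closed stop, then open it anticlockwise by exactly five clicks and leave it resting in that notch, and only then throw the red-balled lever on the yellow switch box fully over, away from you, to start the mill. Leave the cup, jar and scoop where they are, and let go of everything at the end.

Things in the scene. Friction and masses are not known exactly. Their poses are not given: they have to be found in the camera images.
- dial (a joint): Turn of the mill's dial from its closed stop, rad: 0 = hard closed stop, growing as the dial is opened, anticlockwise seen from above, up to 3.77 (open stop). It has a spring-loaded notch every 0.4189 rad (24 degrees): the closed stop is notch 0, five clicks open is notch 5 at 2.094 rad. Let go between notches, it snaps into the nearest. It takes about 0.25 N m to turn over a click. It starts in a notch 3 to 6 clicks open.
- dial_grip (a point): Point on the dial's vertical axis at the height to grip it: the dial is a round ribbed black knob 60 mm across and 40 mm high, standing on the flat round aluminium head of the mill (112 mm across, its top 25 mm below this point; the dial's top is 17 mm above this point). It can be gripped across any diameter. A white pointer line on the dial lies along this point's own -y and turns with it; black ticks on the head mark the notches, and a red tick the closed stop.
- mill_deck (a point): Fixed point on the dial's axis on top of the mill's head, 130 mm above the counter. The mill is bolted down. In this point's axes (z up) the blue motor housing (top 107 mm above the counter, 170 mm wide) lies behind from x = 50 to 270 mm, and the hopper (130 mm across, top 262 mm above the counter) is centred at x = 170 mm; the spout points to -x, over the catch cup.
- switch (a joint): Swing of the switch lever, rad: 0 = off, leaning towards the robot (its box's -x), 1.0 = on, leaning to its box's +x. It stays where it is left; stiff: about 2 to 3 N at the ball.
- switch_ball (a point): Centre of the red ball, 30 mm across, at the end of the lever (a 10 mm steel rod, ball centre 90 mm from the pivot); moves and tilts with the lever.
- switch_pivot (a point): Pivot of the lever, on top of the fixed yellow switch box (120 x 85 x 50 mm, bolted down), 50 mm above the counter. The lever swings about this point's y axis, the ball from x = -43 mm to x = +43 mm, 79 mm above the pivot at either end and 90 mm at mid-swing. The box stands on either the left or the right of the mill.
- catch_cup: Open steel cup under the mill's spout, 72 mm across, 70 mm high; origin at the centre of its underside. Leave alone.
- spice_jar: Amber glass jar with red lid, 84 mm across, 130 mm high, beside the mill opposite the switch box; origin under its centre. Leave alone.
- scoop: Wooden-handled spoon, 200 mm long, lying flat on the right of the cup; origin under its middle, long axis x. Leave alone.
There are look-alikes about, which are no part of the job. What is shaped like the part that bears switch but purple is not meant.

How it is judged:
By the outcome, as a careful person would: the job done as asked, in the order asked, and still so for the second after the job is handed in, with the robot touching nothing.
It also fails if it takes over 67 s, if anything falls off the work surface, if the arm or the gripper's body presses on something with over 40 N, if the wrist force passes 120 N, or if a joint passes its speed limit or range.

## Working session

There is one attempt and no reset: what is moved stays moved. The work goes in short steps, Python scripts to look and compute and a tool call to move; the robot and the scene stay as the last step left them, time stands still between calls to the robot, and variables do not carry over. Pictures are saved under pics/ and viewed, at most 10 in all, crops included, and the job is handed in when it is done.

Besides the shell and the picture viewer there is one more tool, called after "Call:" as name([rows], argument=value, ...), one row to a line, values as JSON. move_arm: Moves the arm, as the interface text tells. Its arguments: {"type":"object","properties":{"series":{"type":"array","items":{"type":"array","items":{"type":"array","items":{"type":"number"}}}}},"required":["series"]}

```bash
mkdir -p pics
cat > h.py <<'E'
from rig import *
import numpy as np, cv2
def cam(p):
    f=p["color"].shape[0]/2/np.tan(np.radians(p["vfov"]/2))
    if "hand_eye" in p:
        s=p["_s"]; T=np.eye(4);T[:3,:3]=s["eef_rot"];T[:3,3]=s["tool_pos"]; T=T@np.array(p["hand_eye"])
    else:
        R=cv2.Rodrigues(np.array(p["rvec"],float))[0];T=np.eye(4);T[:3,:3]=R.T;T[:3,3]=-R.T@np.array(p["tvec"],float).ravel()
    return f,T
def shot(n):
    s=state();p=get_image(n);p=dict(p)
    if n=="wrist":p["_s"]=s
    return p
def ray(p,px):
    f,T=cam(p);K=np.array([[f,0,p["cx"]],[0,f,p["cy"]],[0,0,1]])
    u=cv2.undistortPoints(np.array([[px]],float),K,np.array([p["k1"],0,0,0.]))[0,0]
    # exact iteration check
    d=(np.array(px)-[p["cx"],p["cy"]])/f;u=d.copy()
    for _ in range(30):u=d/(1+p["k1"]*(u@u))
    return T[:3,3],T[:3,:3]@np.array([u[0],u[1],1])
def atz(p,px,z):
    o,d=ray(p,px);return o+d*(z-o[2])/d[2]
def atdepth(p,px):
    o,d=ray(p,px);c,r=int(round(px[0])),int(round(px[1]));w=p["range_z"][max(r-2,0):r+3,max(c-2,0):c+3];w=w[w>0]
    return o+d*np.median(w) if w.size else None
def proj(p,X):
    f,T=cam(p);c=T[:3,:3].T@(np.array(X)-T[:3,3]);u=c[:2]/c[2];u=u*(1+p["k1"]*(u@u));return u*f+[p["cx"],p["cy"]]
def save(p,n,crop=None,k=1):
    im=p["color"][:,:,::-1]
    if crop:im=im[crop[1]:crop[3],crop[0]:crop[2]]
    cv2.imwrite("pics/"+n,cv2.resize(np.ascontiguousarray(im),None,fx=k,fy=k,interpolation=cv2.INTER_CUBIC))
E
python3 - <<'E'
from h import *
np.set_printoptions(precision=3,suppress=True)
ims=[]
for n in ["scene","side"]:
    p=shot(n);ims.append(p["color"])
    for t in ["dial_grip","mill_deck","switch_ball","switch_pivot"]:
        for r in tip_of(t,p)[:3]:
            print(n,t,np.round(r["centre"]),round(r["confidence"],2),atdepth(p,r["centre"]))
    save(p,n+"0.png",k=1.5)
print(state())
E
```

```text
scene dial_grip [283. 204.] 0.78 [0.608 0.051 0.173]
scene mill_deck [280. 207.] 0.88 [0.611 0.038 0.174]
scene switch_ball [302.  96.] 0.61 [0.309 0.353 0.143]
scene switch_ball [217. 257.] 0.54 [ 0.623 -0.174  0.144]
scene switch_ball [320. 144.] 0.49 [0.49  0.284 0.134]
scene switch_pivot [233. 280.] 0.84 [ 0.672 -0.161  0.059]
scene switch_pivot [328. 166.] 0.75 [0.531 0.293 0.058]
scene switch_pivot [264. 146.] 0.72 [0.588 0.001 0.447]
side dial_grip [278. 160.] 0.75 [0.585 0.04  0.17 ]
side mill_deck [277. 169.] 0.88 [0.575 0.032 0.149]
side switch_ball [166. 183.] 0.69 [0.3   0.164 0.134]
side switch_ball [142. 158.] 0.6 [0.295 0.349 0.136]
side switch_ball [343. 205.] 0.47 [ 0.614 -0.184  0.128]
side switch_pivot [184. 202.] 0.83 [0.34  0.161 0.06 ]
side switch_pivot [160. 178.] 0.73 [0.341 0.349 0.052]
side switch_pivot [348. 217.] 0.7 [ 0.66  -0.167  0.066]
{'time_s': 0.5, 'joint_positions': array([-12.336,  21.808,  74.338,   0.001,  83.86 , -12.334]), 'dq': array([ 0.061,  0.026,  0.004, -0.079, -0.083,  0.047]), 'effort': array([ -0.001, -44.804, -23.134,  -0.   ,   0.001,   0.   ]), 'tool_pos': array([0.55, 0.  , 0.21]), 'eef_rot': array([[ 0.,  1., -0.],
       [ 1., -0.,  0.],
       [ 0., -0., -1.]]), 'ft_force': array([ 1.076,  0.285, -0.165]), 'ft_torque': array([-0.058, -0.045,  0.001]), 'grip_force': 0.0, 'width': 0.9989164211579309}
```

View pics/scene0.png

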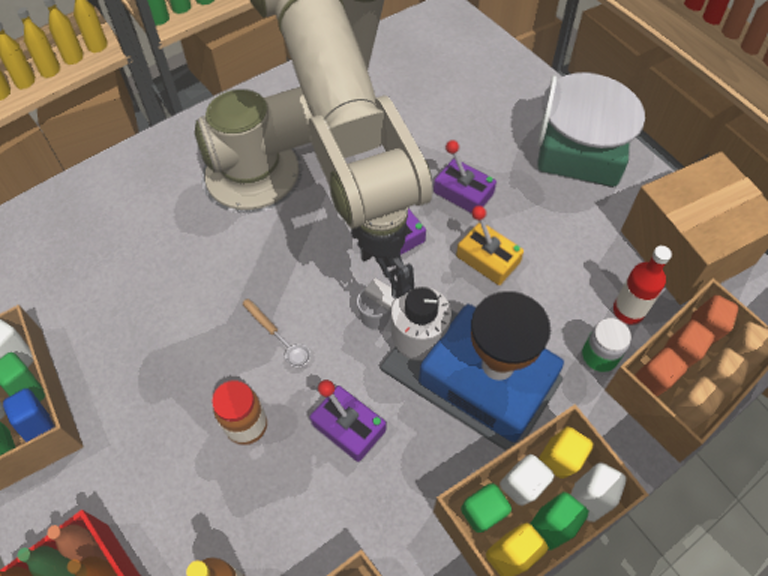

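View pics/side0.png

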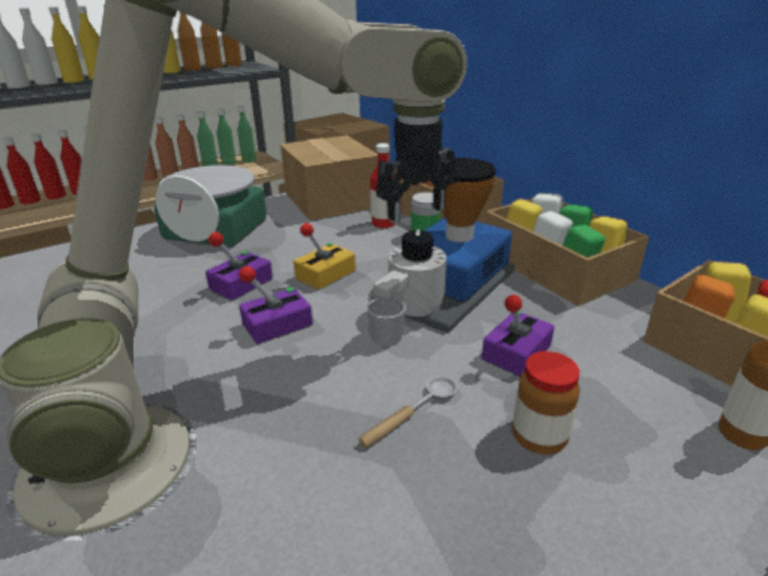

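The only yellow box is at scene (328,166), with its ball at (320,144). The purple look-alikes have balls at about (302,96), (217,257) and one half hidden at (275,150). The black dial is at (283,204) and its white pointer is visible. Next is a wrist view plus a close crop of the yellow box.

Run:
```python
from h import *
np.set_printoptions(precision=3,suppress=True)
p=shot("scene")
a=p["color"][100:240,220:370,::-1]
w=shot("wrist")
for t in ["dial_grip","mill_deck","switch_ball","switch_pivot"]:
    for q,n,z in [(p,"sc",0),(w,"wr",0)]:
        z={"dial_grip":.155,"mill_deck":.13,"switch_ball":.129,"switch_pivot":.05}[t]
        for r in tip_of(t,q)[:4]: print(n,t,np.round(r["centre"],1),round(r["confidence"],2),atz(q,r["centre"],z))
A=cv2.resize(a,(429,400),interpolation=cv2.INTER_CUBIC);B=cv2.resize(w["color"][:,:,::-1],None,fx=1,fy=1)
c=np.zeros((400,800,3),np.uint8);c[:400,:288]=A[:,70:358];c[:384,288:]=B
cv2.imwrite("pics/c1.png",c)
```

```text
sc dial_grip [283.7 203. ] 0.89 [0.6   0.061 0.155]
wr dial_grip [316.9 135.4] 0.85 [0.596 0.055 0.155]
sc mill_deck [281.3 207.1] 0.57 [0.596 0.057 0.13 ]
sc switch_ball [299.8  97.9] 0.64 [0.302 0.352 0.129]
sc switch_ball [217.9 258.9] 0.55 [ 0.624 -0.172  0.129]
sc switch_ball [319.9 143.2] 0.46 [0.484 0.287 0.129]
wr switch_ball [321. 342.] 0.67 [ 0.619 -0.171  0.129]
sc switch_pivot [310.  118.7] 0.91 [0.343 0.372 0.05 ]
sc switch_pivot [329.8 164.3] 0.81 [0.526 0.305 0.05 ]
sc switch_pivot [236.3 280.4] 0.77 [ 0.675 -0.152  0.05 ]
sc switch_pivot [264.3 143.6] 0.75 [0.339 0.183 0.05 ]
wr switch_pivot [64.7  7.7] 0.79 [0.347 0.181 0.05 ]
wr switch_pivot [339.9 292.6] 0.64 [ 0.662 -0.164  0.05 ]
```

View pics/c1.png

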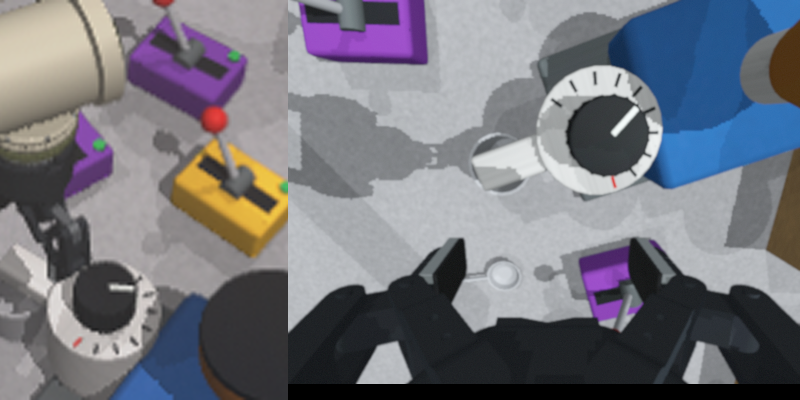

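Yellow box confirmed, seen at about (235,180) in the left panel. In the wrist view the dial is at (319,135), its pointer at about +41° and the red tick at about −76°, so it is around notch 5. I'll refine the dial axis from depth.

```bash
cat >> h.py <<'E'
def cloud(p,x0=0,y0=0,x1=512,y1=384):
    r,c=np.mgrid[y0:y1,x0:x1];f,T=cam(p)
    d=np.stack([(c-p["cx"])/f,(r-p["cy"])/f],-1);u=d.copy()
    for _ in range(20):u=d/(1+p["k1"]*(u**2).sum(-1,keepdims=True))
    z=p["range_z"][y0:y1,x0:x1];P=np.concatenate([u,np.ones(u.shape[:2]+(1,))],-1)*z[...,None]
    return P@T[:3,:3].T+T[:3,3], z>0
E
python3 - <<'E'
from h import *
np.set_printoptions(precision=3,suppress=True)
w=shot("wrist")
P,ok=cloud(w)
near=ok&(np.hypot(P[...,0]-.597,P[...,1]-.056)<.07)
for lo,hi in [(.165,.18),(.122,.138)]:
    m=near&(P[...,2]>lo)&(P[...,2]<hi);Q=P[m]
    (cx,cy),r=cv2.minEnclosingCircle(Q[:,:2].astype(np.float32));print(lo,m.sum(),Q.mean(0),(cx,cy),r)
c=w["color"].astype(int)
m=near&(np.abs(P[...,2]-.172)<.008)&(c.min(-1)>150);Q=P[m][:,:2];print("pointer",len(Q),Q.mean(0))
m=near&(np.abs(P[...,2]-.13)<.012)&(c[...,0]-c[...,1]>60);R=P[m][:,:2];print("red",len(R),R.mean(0))
for C in [np.array([.597,.056])]:
    for q in (Q,R): v=q.mean(0)-C;print(np.degrees(np.arctan2(v[1],v[0])))
E
```

```text
0.165 5227 [0.595 0.056 0.171] (0.5965311527252197, 0.05472254380583763) 0.03120735101401806
0.122 7302 [0.59 0.06 0.13] (0.5959600806236267, 0.05492668226361275) 0.05596281215548515
pointer 292 [0.607 0.065]
red 32 [0.612 0.012]
41.136268683340255
-71.7451865113271
```

Call:
move_arm([
  [[1, 0.027, 0.023, 0, 0], [1, 0.055, 0.046, 0, 0], [1, 0.055, 0.046, 0.025, 0], [1, 0.055, 0.046, 0.05, 0], [1, 0.055, 0.046, 0.075, 0], [1, 0.055, 0.046, 0.075, 0], [-1, 0.055, 0.046, 0.075, 0], [-1, 0.055, 0.046, 0.075, 0], [-1, 0.055, 0.046, 0.075, 0], [-1, 0.055, 0.046, 0.075, 0]],
])

```text
time_s: 2.3
tool_pos: [0.5957, 0.0549, 0.137]
eef_rot: [[-0.0, 1.0, 0.001], [1.0, 0.0, -0.0], [-0.0, 0.001, -1.0]]
ft_force: [-5.8, -0.4, 8.3]
width: 0.669
grip_force: 63.3
```

Call:
move_arm([
  [[-1, 0, 0, 0, 10], [-1, 0, 0, 0, 20], [-1, 0, 0, 0, 30], [-1, 0, 0, 0, 40], [-1, 0, 0, 0, 50], [-1, 0, 0, 0, 60], [-1, 0, 0, 0, 70], [-1, 0, 0, 0, 80], [-1, 0, 0, 0, 80], [-1, 0, 0, 0, 80]],
])

```text
time_s: 3.55
tool_pos: [0.5958, 0.0548, 0.137]
eef_rot: [[0.985, 0.174, 0.001], [0.174, -0.985, -0.001], [0.001, 0.001, -1.0]]
ft_force: [-5.6, -1.7, 7.8]
width: 0.672
grip_force: 63.4
```

Run:
```python
from h import *
s=state();print(s["joint_positions"],s["ft_torque"],s["ft_force"],s["effort"],np.degrees(np.arctan2(s["eef_rot"][1][1],s["eef_rot"][0][1])))
w=shot("wrist");save(w,"w2.png")
```

```text
[-6.04924139e+00  2.99262800e+01  7.31521179e+01 -4.40722286e-02
  7.68451079e+01  7.39471057e+01] [-0.28005394  0.87062926  0.08264419] [-5.57283491 -1.69801197  7.766644  ] [-3.74290429e-02 -4.62964547e+01 -2.17212832e+01  4.59197899e-01
 -1.32019166e+00  9.30944737e-02] -79.98637918366798
```

View pics/w2.png

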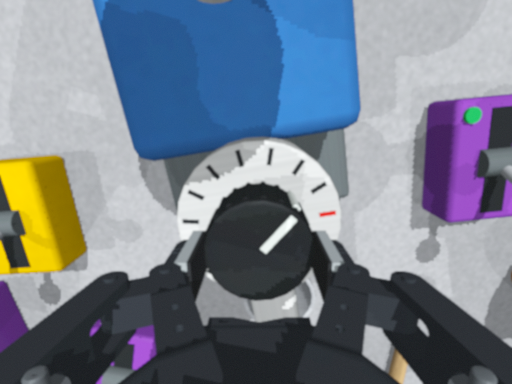

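The grip holds without slip. The pointer (280,232) is about 35–40° from the red tick (327,214). I'll continue to the stop.

Call:
move_arm([
  [[-1, 0, 0, 0, 10], [-1, 0, 0, 0, 20], [-1, 0, 0, 0, 30], [-1, 0, 0, 0, 36], [-1, 0, 0, 0, 40], [-1, 0, 0, 0, 40], [-1, 0, 0, 0, 40]],
])

```text
time_s: 4.47
tool_pos: [0.5957, 0.0547, 0.137]
eef_rot: [[0.866, -0.5, 0.001], [-0.5, -0.866, -0.001], [0.001, 0.0, -1.0]]
ft_force: [-5.2, -1.2, 7.3]
width: 0.672
grip_force: 63.5
```

Run:
```python
from h import *
s=state();print(s["joint_positions"],s["ft_torque"],s["effort"][5],np.degrees(np.arctan2(s["eef_rot"][1][1],s["eef_rot"][0][1])))
```

```text
[-6.05190676e+00  2.99247331e+01  7.31527544e+01 -5.77198816e-02
  7.68624565e+01  1.13959107e+02] [-0.42547967  1.05848644 -0.08872493] -0.06699635647237301 -119.99794229354687
```

Call:
move_arm([
  [[-1, 0, 0, 0, 3], [-1, 0, 0, 0, 6], [-1, 0, 0, 0, 6]],
])

```text
time_s: 4.85
tool_pos: [0.5991, 0.0525, 0.1373]
eef_rot: [[0.808, -0.589, 0.009], [-0.589, -0.808, -0.005], [0.01, -0.002, -1.0]]
ft_force: [7.9, -9.9, 1.3]
width: 0.671
grip_force: 65.4
```

Run:
```python
from h import *
s=state();print(s["joint_positions"],s["ft_torque"],s["effort"][5],np.degrees(np.arctan2(s["eef_rot"][1][1],s["eef_rot"][0][1])))
w=shot("wrist");save(w,"w3.png")
```

```text
[ -6.16180287  29.9997136   72.95319164  -0.21376498  76.50091463
 119.99598453] [-1.69310962 -1.36359803 -0.17246803] 0.003415410974412225 -126.10841267088924
```

View pics/w3.png

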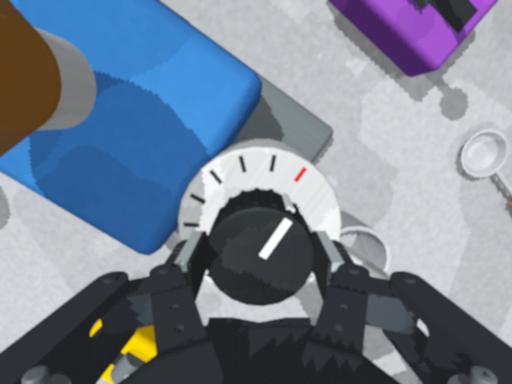

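The pointer lies along the red tick (300,174) and the torque stop was felt at a yaw of about −120°, so the dial is closed. Opening now by 5 × 24° = 120°, plus a few degrees for slack at the stop.

Call:
move_arm([
  [[-1, 0, 0, 0, -6], [-1, 0, 0, 0, -16], [-1, 0, 0, 0, -26], [-1, 0, 0, 0, -36], [-1, 0, 0, 0, -46], [-1, 0, 0, 0, -56], [-1, 0, 0, 0, -66], [-1, 0, 0, 0, -76], [-1, 0, 0, 0, -86], [-1, 0, 0, 0, -86]],
])

```text
time_s: 6.15
tool_pos: [0.5982, 0.0581, 0.1373]
eef_rot: [[0.64, 0.768, 0.008], [0.768, -0.64, 0.006], [0.009, 0.002, -1.0]]
ft_force: [7.4, 14.2, 4.5]
width: 0.67
grip_force: 65.7
```

Call:
move_arm([
  [[-1, 0, 0, 0, -10], [-1, 0, 0, 0, -20], [-1, 0, 0, 0, -30], [-1, 0, 0, 0, -37], [-1, 0, 0, 0, -37], [-1, 0, 0, 0, -37]],
])

```text
time_s: 6.9
tool_pos: [0.5958, 0.0589, 0.1373]
eef_rot: [[0.051, 0.999, 0.002], [0.999, -0.051, 0.007], [0.007, 0.002, -1.0]]
ft_force: [-3.7, 17.2, 10.1]
width: 0.67
grip_force: 66.2
```

Run:
```python
from h import *
s=state();print(s["tool_pos"],s["ft_torque"],s["ft_force"],np.degrees(np.arctan2(s["eef_rot"][1][1],s["eef_rot"][0][1])))
w=shot("wrist");save(w,"w4.png")
```

```text
[0.59576402 0.05893154 0.13726358] [ 2.97391944  1.0318271  -0.12774965] [-3.6501432  17.23742291 10.05277046] -2.9065757320885557
```

View pics/w4.png

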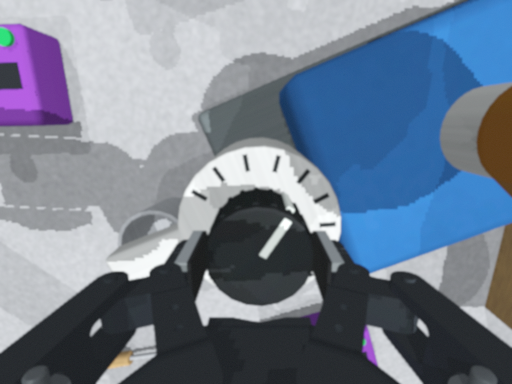

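Call:
move_arm([
  [[1, 0, 0, 0, 0], [1, 0, 0, 0, 0], [1, 0, 0, 0, 0], [1, 0, 0, -0.04, 0], [1, 0, 0, -0.08, 0], [1, 0, -0.05, -0.1, 0], [1, -0.04, -0.08, -0.1, 0], [1, -0.04, -0.08, -0.1, 0]],
])

```text
time_s: 7.95
tool_pos: [0.5127, 0.0177, 0.2358]
eef_rot: [[0.055, 0.998, 0.001], [0.998, -0.055, -0.001], [-0.001, 0.001, -1.0]]
ft_force: [0.7, -0.5, -0.0]
width: 0.999
grip_force: 0.0
```

Run:
```python
from h import *
np.set_printoptions(precision=4,suppress=True)
w=shot("wrist")
P,ok=cloud(w);c=w["color"].astype(int)
near=ok&(np.hypot(P[...,0]-.596,P[...,1]-.055)<.065)
C=None
for lo,hi in [(.165,.18),(.122,.138)]:
    m=near&(P[...,2]>lo)&(P[...,2]<hi);print(cv2.minEnclosingCircle(P[m][:,:2].astype(np.float32)))
C=np.array([.596,.055])
m=near&(np.abs(P[...,2]-.172)<.008)&(c.min(-1)>150)&(np.hypot(P[...,0]-.596,P[...,1]-.055)<.029)
Q=P[m][:,:2];mu=Q.mean(0);v=np.linalg.svd(Q-mu)[2][0];print("pointer",len(Q),mu,np.degrees(np.arctan2(*(mu-C)[::-1])),"line",np.degrees(np.arctan2(v[1],v[0])))
m=near&(np.abs(P[...,2]-.13)<.012)&(c[...,0]-c[...,1]>60);R=P[m][:,:2];mu=R.mean(0);print("red",len(R),mu,np.degrees(np.arctan2(*(mu-C)[::-1])))
print(state()["tool_pos"],recognise("dial",w)[:1])
o=proj(w,[.596,.055,.15]);print(o)
x,y=int(min(max(o[0]-90,0),332)),int(max(o[1]-90,0));save(w,"w5.png",(x,y,x+180,y+180),3)
```

```text
((0.5962111353874207, 0.055227428674697876), 0.031135428696870804)
((0.5962203741073608, 0.054787665605545044), 0.056348156183958054)
pointer 204 [0.6066 0.0658] 45.45102858546994 line -123.78461146258766
red 19 [0.6121 0.0108] -69.99608200663779
[0.5137 0.0185 0.2355] [{'centre': [349.9, 147.9], 'confidence': 0.9}]
[347.1829 147.7031]
```

View pics/w5.png

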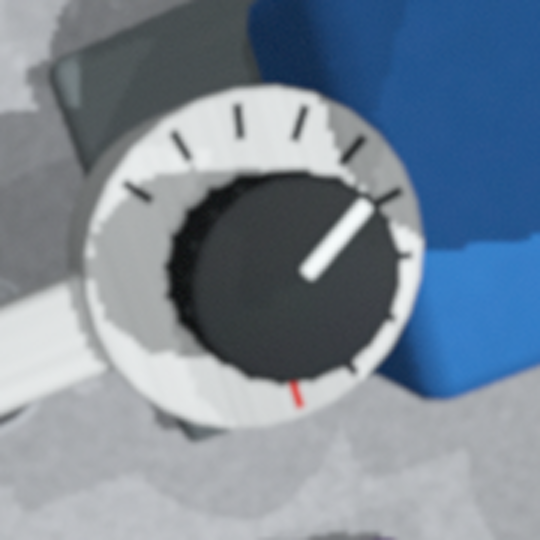

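Dial verified: counting from the red tick (297,393), the pointer rests at the 5th black tick (353,150). Now to look at the yellow switch.

Call:
move_arm([
  [[-1, 0.05, -0.02, -0.02, 0], [-1, 0.1, -0.04, -0.02, 0], [-1, 0.15, -0.06, -0.02, 0], [-1, 0.19, -0.06, -0.02, 0], [-1, 0.19, -0.06, -0.02, 0], [-1, 0.19, -0.06, -0.02, 0]],
])

```text
time_s: 8.8
tool_pos: [0.4643, 0.2122, 0.2545]
eef_rot: [[0.052, 0.999, -0.001], [0.999, -0.052, -0.0], [-0.0, -0.001, -1.0]]
ft_force: [-0.5, -0.8, 0.1]
width: -0.003
grip_force: 0.0
```

Run:
```python
from h import *
np.set_printoptions(precision=4,suppress=True)
w=shot("wrist");P,ok=cloud(w);c=w["color"].astype(int)
for t,z in [("switch_ball",.129),("switch_pivot",.05)]:
    for r in tip_of(t,w)[:3]:print(t,np.round(r["centre"]),round(r["confidence"],2),atz(w,r["centre"],z),atdepth(w,r["centre"]))
n=ok&(np.hypot(P[...,0]-.51,P[...,1]-.29)<.1)
m=n&(c[...,0]-c[...,1]>80)&(c[...,2]<90)&(P[...,2]>.11)&(c[...,1]<90);B=P[m]
A=np.c_[2*B,np.ones(len(B))];x=np.linalg.lstsq(A,(B**2).sum(1),rcond=None)[0];print("ball",len(B),x[:3],np.sqrt(x[3]+x[:3]@x[:3]),B.mean(0))
m=ok&(c[...,0]>120)&(c[...,1]>90)&(c[...,2]<70)&(np.abs(P[...,2]-.05)<.006);Y=P[m][:,:2];print("box",len(Y),cv2.minAreaRect((Y*1000).astype(np.float32)))
print(state()["tool_pos"],state()["eef_rot"]);save(w,"w6.png")
```

```text
switch_ball [266. 108.] 0.97 [0.4764 0.289  0.129 ] [0.4761 0.2886 0.1431]
switch_ball [119. 217.] 0.96 [0.3046 0.1804 0.129 ] [0.3104 0.1839 0.1392]
switch_ball [87. 44.] 0.56 [0.3071 0.3577 0.129 ] [0.3137 0.3546 0.1408]
switch_pivot [301. 101.] 0.63 [0.5235 0.2975 0.05  ] [0.5216 0.297  0.0626]
switch_pivot [155.  45.] 0.62 [0.3461 0.3724 0.05  ] [0.3501 0.3694 0.0618]
switch_pivot [176. 198.] 0.55 [0.3454 0.1775 0.05  ] [0.3492 0.1807 0.0614]
ball 613 [0.4788 0.2884 0.1294] 0.014346384306350815 [0.4789 0.2886 0.1398]
box 4009 ((520.2874145507812, 299.38214111328125), (116.76021575927734, 82.15538787841797), 14.071206092834473)
[0.4643 0.2114 0.2548] [[ 0.0536  0.9986 -0.0002]
 [ 0.9986 -0.0536 -0.0001]
 [-0.0001 -0.0002 -1.    ]]
```

View pics/w6.png

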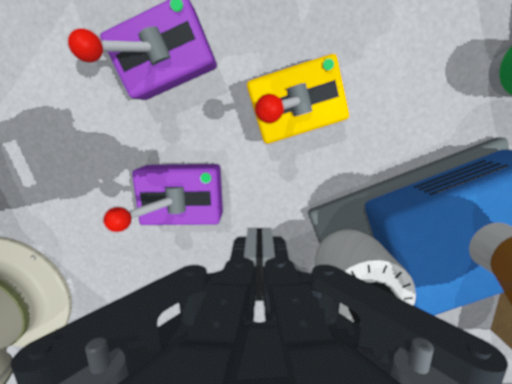

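The yellow switch is at (300,100) with its ball at (268,108). The ball measures (0.479, 0.289, 0.129), 43 mm before the pivot, and the box yaw is 14°. I'll come down behind the ball with the fingers shut.

Call:
move_arm([
  [[-1, 0.03, -0.02, 0, -9], [-1, 0.065, -0.033, 0, -17], [-1, 0.065, -0.033, 0.05, -17], [-1, 0.065, -0.033, 0.1, -17], [-1, 0.065, -0.033, 0.142, -17], [-1, 0.065, -0.033, 0.142, -17], [-1, 0.065, -0.033, 0.142, -17]],
])

```text
time_s: 9.82
tool_pos: [0.4356, 0.2787, 0.1146]
eef_rot: [[-0.241, 0.97, 0.003], [0.97, 0.241, 0.001], [0.0, 0.003, -1.0]]
ft_force: [-0.2, 0.3, -0.1]
width: 0.002
grip_force: 0.0
```

Call:
move_arm([
  [[-1, 0, 0.012, 0, 0], [-1, 0, 0.024, 0, 0], [-1, 0, 0.036, 0, 0], [-1, 0, 0.048, 0, 0], [-1, 0, 0.06, 0, 0], [-1, 0, 0.072, 0, 0], [-1, 0, 0.084, 0, 0], [-1, 0, 0.094, 0, 0], [-1, 0, 0.1, 0, 0], [-1, 0, 0.1, 0, 0]],
])

```text
time_s: 11.08
tool_pos: [0.5318, 0.303, 0.1126]
eef_rot: [[-0.242, 0.97, -0.0], [0.97, 0.242, -0.0], [-0.0, -0.0, -1.0]]
ft_force: [-0.4, -0.3, 0.2]
width: -0.001
grip_force: 0.0
```

```bash
cat > sw.py <<'E'
from h import *
np.set_printoptions(precision=4,suppress=True)
u=np.array([.970,.242])
for n in ["wrist","scene","side"]:
    w=shot(n);P,ok=cloud(w);c=w["color"].astype(int)
    m=ok&(np.hypot(P[...,0]-.53,P[...,1]-.3)<.09)&(c[...,0]-c[...,1]>70)&(c[...,1]<90)&(P[...,2]>.1);B=P[m]
    if len(B)>15:
        A=np.c_[2*B,np.ones(len(B))];x=np.linalg.lstsq(A,(B**2).sum(1),rcond=None)[0];print(n,len(B),x[:3],B.mean(0),"along",(x[:2]-[.5203,.299])@u)
s=state();print(s["tool_pos"],s["ft_force"])
E
python3 sw.py
```

```text
wrist 1752 [0.5541 0.3134 0.1439] [0.5548 0.3133 0.1423] along 0.036320619266357136
scene 60 [0.558  0.3033 0.1382] [0.5596 0.3021 0.1424] along 0.03756608228004211
side 28 [0.5525 0.3009 0.138 ] [0.5515 0.2977 0.139 ] along 0.031699058795492834
[0.5311 0.3028 0.1124] [-0.0258 -0.6653 -0.4144]
```

Call:
move_arm([
  [[-1, 0, 0.004, 0, 0], [-1, 0, 0.007, 0, 0], [-1, 0, 0.01, 0, 0], [-1, 0, 0.01, 0, 0]],
])

```text
time_s: 11.72
tool_pos: [0.5415, 0.3054, 0.1129]
eef_rot: [[-0.242, 0.97, 0.0], [0.97, 0.242, 0.0], [0.0, 0.0, -1.0]]
ft_force: [-0.9, 0.9, -0.0]
width: 0.003
grip_force: 0.3
```

```bash
python3 sw.py
```

```text
wrist 1520 [0.5606 0.3164 0.1433] [0.5618 0.3156 0.1391] along 0.04333808216909118
scene 61 [0.5643 0.3058 0.1346] [0.5658 0.3041 0.139 ] along 0.04427210397537369
side 28 [0.5589 0.3024 0.1337] [0.5588 0.299  0.1356] along 0.03827677698258858
[0.5414 0.3054 0.113 ] [-0.6864 -0.2499 -0.1684]
```

Call:
move_arm([
  [[-1, 0, 0.002, 0, 0], [-1, 0, 0.004, 0, 0], [-1, 0, 0.004, 0, 0]],
])

```text
time_s: 12.25
tool_pos: [0.5428, 0.3058, 0.1127]
eef_rot: [[-0.242, 0.97, -0.006], [0.97, 0.242, -0.002], [-0.0, -0.006, -1.0]]
ft_force: [-11.0, -3.1, 3.9]
width: -0.001
grip_force: 5.9
```

```bash
python3 sw.py
```

```text
wrist 1457 [0.5615 0.3169 0.1431] [0.5625 0.316  0.1389] along 0.04427793170351559
scene 56 [0.5647 0.306  0.1341] [0.5666 0.3041 0.1385] along 0.044710300148703946
side 24 [0.5609 0.3043 0.1314] [0.5596 0.2986 0.1345] along 0.04070392827268206
[0.5428 0.3058 0.1126] [-11.485   -3.6303   3.6293]
```

The stop was felt at 11 N, so the lever is fully over. Backing off and lifting clear.

Call:
move_arm([
  [[-1, 0, -0.02, 0, 0], [-1, 0, -0.05, -0.02, 0], [-1, 0, -0.08, -0.08, 0], [-1, 0, -0.1, -0.13, 0], [-1, 0, -0.1, -0.15, 0], [-1, 0, -0.1, -0.15, 0], [-1, 0, -0.1, -0.15, 0]],
])

```text
time_s: 13.28
tool_pos: [0.4479, 0.282, 0.2615]
eef_rot: [[-0.242, 0.97, -0.002], [0.97, 0.242, -0.001], [-0.0, -0.002, -1.0]]
ft_force: [0.2, -0.6, 0.5]
width: 0.0
grip_force: 0.0
```

```bash
python3 sw.py; python3 -c "
from h import *
w=shot('wrist');s=shot('scene')
a=cv2.resize(s['color'][90:290,180:380,::-1],(384,384),interpolation=cv2.INTER_CUBIC)
cv2.imwrite('pics/end.png',np.hstack([w['color'][:,100:500,::-1],a]))"
```

```text
wrist 499 [0.5623 0.3102 0.1291] [0.5586 0.3112 0.139 ] along 0.04341080987242879
scene 60 [0.5646 0.3055 0.1347] [0.5659 0.3041 0.1387] along 0.04453344796807932
side 42 [0.5592 0.3064 0.131 ] [0.5563 0.3025 0.1351] along 0.03946736656680562
[0.448  0.282  0.2616] [ 0.6889  0.4431 -1.3648]
```

View pics/end.png

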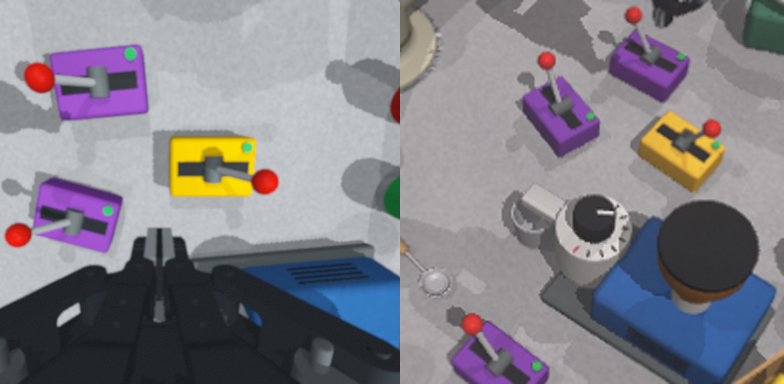

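The yellow lever is over, with its ball at (265,182) on the far side and measured +43 mm at height 0.129. The dial pointer (605,212, right panel) is unchanged and the arm is clear of everything.

```bash
python3 -c "
from rig import *
print(hand_in())"
```

```text
the job is handed in; nothing more can be done
None
```

I turned the dial to its closed stop and opened it five clicks, where the close-up shows it resting in notch 5. I then threw the yellow switch's lever fully over to its far stop, let go of everything and handed the job in at about 13.5 s.

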